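# Shut the drying case and hold up a core in the tongs

### The arm

A 7-joint arm with a two-finger parallel gripper is mounted at the origin on the work surface. World frame = base frame: x ahead of the robot, y to its left, z up, the work surface at z = 0. Lengths are in m, angles in rad, forces in N, time in s.
With the tool pointing down it reaches from about 0.425 to 0.875 m from the base axis. Payload 4.7 kg.
Tool frame: the origin (TCP) lies between the finger pads; the fingertips stand 22 mm ahead of it and the grasp point (between the pads) lies 3 mm ahead of it; z points along the fingers, y is the line along which they close (so a half turn about z gives the same grasp; the last joint's range is limited). The gripper opens to 87 mm and grips with 3 to 60 N. Pads are 19 mm wide; open, the fingers measure 117 mm over their backs; the gripper's body (75 mm by 190 mm) begins 51 mm behind the grasp point.
Start: joints at [0.014, 0.321, -0.07, 1.45, 0.023, 1.371, -0.057], TCP at [0.65, -0, 0.245] pointing down, gripper open.
Joint ranges: [-2.86, 2.86], [-0.3, 2.09], [-1.38, 1.24], [0.06, 2.45], [-1.56, 4.7], [0.09, 2.05], [-2.69, 2.69]. Speed limits (rad/s): [2.57, 2.57, 3.14, 3.14, 3.14, 3.14, 3.14].

### API

Orientations are given as a rotation vector (axis times angle).
In Python, from bench import ctrl gives the robot as it stands. The module is installed in compiled form; this text tells all that it offers.
- The arm moves only by the tool send_rows, never from a script. Its argument "motion" is a list of rows, each an object with "claw": the opening, from -1 (shut) to 1 (fully open); "slide": the shift along the tool's x, y, z in mm, a list of three; "delta_rot": the turn, a rotation vector about the tool's x, y, z in rad, a list of three. In form: [{"claw": claw, "slide": [x, y, z], "delta_rot": [ax, ay, az]}, ...]. A call has 1 to 5 rows; each row is the pose to reach, as a shift and turn from the pose commanded when the call began, along the tool's axes at that moment; what a row does not reach only later rows make up. A row lasts 1/10 s, in which the tool goes at most 50 mm and 8.59 degrees, less where a joint would pass 70% of its speed; a pose out of reach is approached as far as the arm can. A call with a gripper value outside its range is refused whole. The fingers move at their own pace and stop on an object; "grip_force" is the grip in N (left out, the last holds). Time passes only in rows, so rows that repeat a pose let the fingers close. It gives the time, the measured TCP pose, the force, the opening and the grip force at its end, in the units of the state.
- ctrl.get_state(): the state, without advancing time (a new reading comes with each control period).
- ctrl.get_image(name): name is "scene" or "side" or "wrist"; returns a dict with "color" (384x512x3 uint8, blue, green, red), "fx", "fy", "cx", "cy" (pixels), "k1" (the pictures are not rectified: a ray, as slopes to the right and down, at radius r is drawn at 1 + k1 r^2 times it, then the intrinsics apply), "pose" (4x4, takes a point from camera to world coordinates). Camera axes: x right, y down, z forward; pixel columns grow to the right and rows downward; lengths in m; the calibration is good to about 2 mm. A picture is of the moment at which its call begins. There is no depth.
- ctrl.close_job(): hands the job in; it is judged then, once.
The state is a dict: "time": time; "joint_positions": joint angles; "qd": joint speeds; "joint_torque": joint torques, N m; "position": TCP position; "tool_rot": TCP orientation; "ft_force": force on the tool from outside, world axes, zero at the start; "torque": the same for the moment, N m; "grip_width": opening from 0.0 (shut) to 1.0 (fully open); "grip_force": force on a finger pad.
Only numpy, scipy, OpenCV 4.12 (cv2) and the standard library are available. Lean on these libraries where they do the work, as an engineer would, in place of code of your own. Each camera call takes 0.05 s, during which the arm holds its last target. There are 200 camera calls.

### The job

The round concrete core has been taken out of the drying case to be photographed: first shut the case so the other specimens stay dry, lowering its hinged lid gently (no slamming) until it is fully down. Then pick up the steel tongs, close their jaws on the round core standing in the steel tray and lift it, upright, about 10 cm clear; do not touch the core with the gripper, and leave the other specimens and tools where they are. Finish while still holding the core up in the squeezed tongs.

Things in the scene. Friction and masses are not known exactly. Their poses are not given: they have to be found in the camera images.
- case: grey plastic drying case fixed to the bench, 140 mm deep (x), 190 wide (y), 70 high to the rim, foam and small cores inside. Origin: centre of its underside; its front (latch) faces its own -x; the lid's hinge line runs along its far (+x) top rim, 70 mm behind the origin, 71 mm up. Case and tray stand either side of the tongs; which is left or right varies
- case_lid (a joint): lid angle (rad): 0 fully shut, grows as it opens, 1.57 straight up, stop at 1.9; starts at 1.2 to 1.6. Flat plate 140 mm from hinge to front edge, 190 wide, 12 thick (shut, its top is 83 mm above the bench), black latch tongue 50 mm wide, 7 mm proud on the front edge. Stiff friction hinge: it stays where left; 1 to 4 N near the front edge moves it
- lid_edge (a point): middle of the lid's front edge on its outer face (upper when shut); moves with the lid. Its x points from the edge to the hinge, z out of the outer face
- tongs: stainless spring tongs, 270 mm long, lying on their side, open: a V of two flat arms 28 mm high as they lie, black rubber grip pads (50 mm long) on their outer faces. Origin: between those pads, at bench level, z up; x along the middle line of the open V to the jaws. Round pivot (31 mm) 115 mm behind, pull ring to 155; jaws 75 to 117 mm ahead. 61 mm over the pads, 69 between the jaws. 0.13 kg
- tongs_mouth (a point): point midway between the open jaws, 96 mm ahead of the tongs' origin, 14 mm above the underside; fixed to the right arm, like the tongs' frame. Squeezed across the pads at the origin: 54 mm over the pads leaves 56 mm between the jaws; at about 42 mm the jaws are on the core (pads nearly parallel throughout). The spring pushes the pads apart with about 8 N at first, 12 N when on the core
- jaw_left: jaw (last 42 mm) of the tongs' left arm, a flat plate 28 mm high, 4 thick. Origin: centre of its underside, x along its arm, y through the plate
- jaw_right: jaw (last 42 mm) of the tongs' right arm, a flat plate 28 mm high, 4 thick. Origin: centre of its underside, x along its arm, y through the plate
- tray: shallow steel tray fixed to the bench, 140 mm (x) by 280 mm (y), rim 14 mm high, floor 3 mm thick. Origin: centre of its underside. Three specimens stand in it in a row along its y, about 90 mm apart, in any order
- core: the round concrete core: an upright cylinder 34 mm in diameter, 60 mm tall, 0.13 kg (varies), standing in the tray. Origin: centre of its underside, z along its axis
- prism: square concrete prism, 36 x 36 x 60 mm, standing in the tray: leave it. Origin: centre of its underside
- dolly: square steel pull-off dolly, 50 x 50 x 16 mm with a stud to 34 mm, in the tray: leave it. Origin: centre of its underside
- spare_dolly: a second such dolly on the bench off to the left: leave it
- tin: aluminium resin tin, 72 mm in diameter, 85 mm tall, on the bench beyond the tongs: leave it. Origin: centre of its underside
- marker: marker pen 115 mm long, 16 mm thick, lying beyond the tongs: leave it
- calipers: digital calipers, 235 mm long, lying flat off to the right: leave them
Mind the look-alikes: they are no part of the job. What is shaped like the case but pink is not meant.

How it is judged:
By the outcome, as a careful person would: the job done as asked, in the order asked, and still so for the second after the job is handed in, while the arm keeps its last pose, push and grip.
It also fails if it takes over 54 s, if anything falls off the work surface, if the arm or the gripper's body presses on something with over 40 N, if the wrist force passes 120 N, or if a joint passes its speed limit or range.

## Working session

There is one attempt and no reset: what is moved stays moved. The work goes in short steps, Python scripts to look and compute and a tool call to move; the robot and the scene stay as the last step left them, time stands still between calls to the robot, and variables do not carry over. Pictures are saved under pics/ and viewed, at most 10 in all, crops included, and the job is handed in when it is done.

Besides the shell and the picture viewer there is one more tool, called after ">>>" as name(argument=value, ...) on one line, values as JSON. send_rows: Moves the arm, as the interface text tells. Its arguments: {"type":"object","properties":{"motion":{"type":"array","items":{"type":"object","properties":{"claw":{"type":"number"},"slide":{"type":"array","items":{"type":"number"}},"delta_rot":{"type":"array","items":{"type":"number"}}}}},"grip_force":{"type":"number"}},"required":["motion"]}

```bash
mkdir -p pics
cat > h.py <<'E'
import numpy as np, cv2
from scipy.spatial.transform import Rotation as R
from bench import ctrl
def grab(n,save=None):
    d=ctrl.get_image(n)
    if save: cv2.imwrite('pics/'+save,d['color'])
    return d
def ray(d,px):
    q=np.array([(px[0]-d['cx'])/d['fx'],(px[1]-d['cy'])/d['fy']]);u=q.copy()
    for _ in range(20): u=q/(1+d['k1']*(u@u))
    P=np.array(d['pose']);return P[:3,3],P[:3,:3]@np.array([u[0],u[1],1])
def onz(d,px,z):
    o,v=ray(d,px);return o+v*(z-o[2])/v[2]
def proj(d,p):
    P=np.array(d['pose']);c=P[:3,:3].T@(np.array(p)-P[:3,3]);u=c[:2]/c[2];u=u*(1+d['k1']*(u@u))
    return np.array([u[0]*d['fx']+d['cx'],u[1]*d['fy']+d['cy']])
def tri(d1,p1,d2,p2):
    o,v=ray(d1,p1);o2,v2=ray(d2,p2)
    s=np.linalg.lstsq(np.c_[v,-v2],o2-o,rcond=None)[0]
    a=o+v*s[0];b=o2+v2*s[1];return (a+b)/2,np.linalg.norm(a-b)
E
python3 - <<'E'
from h import *
import pickle
D={n:grab(n) for n in('scene','side','wrist')}
pickle.dump(D,open('d0.pkl','wb'))
for n,d in D.items(): cv2.imwrite(f'pics/{n}0.png',d['color']); print(n,np.round(d['pose'],3).tolist(),d['fx'],d['k1'])
s=ctrl.get_state();print(s['position'],s['tool_rot'],s['time'])
E
```

```text
scene [[-0.787, 0.345, -0.512, 1.113], [0.617, 0.427, -0.661, 0.85], [-0.01, -0.835, -0.549, 0.793], [0.0, 0.0, 0.0, 1.0]] 368.47378330503244 -0.07943746993594605
side [[-0.996, -0.033, 0.08, 0.34], [-0.083, 0.603, -0.794, 1.171], [-0.022, -0.797, -0.603, 0.961], [0.0, 0.0, 0.0, 1.0]] 396.7412084043542 -0.1363987597817171
wrist [[1.0, 0.0, -0.001, 0.649], [0.0, -0.953, -0.304, 0.084], [-0.001, 0.304, -0.953, 0.384], [0.0, 0.0, 0.0, 1.0]] 328.8838842554959 -0.006998849037224754
[ 6.49610219e-01 -6.16469125e-05  2.43701784e-01] [-2.22072174e+00 -2.22079239e+00  1.78188168e-03] 0.15
```

View pics/scene0.png

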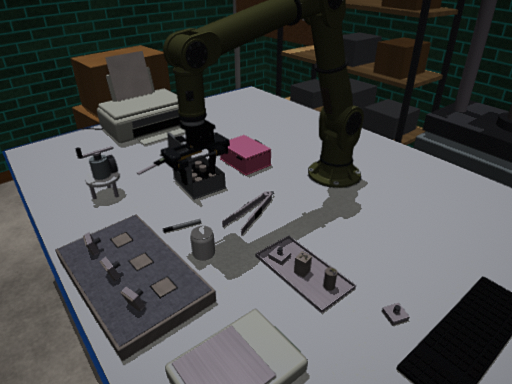

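View pics/side0.png

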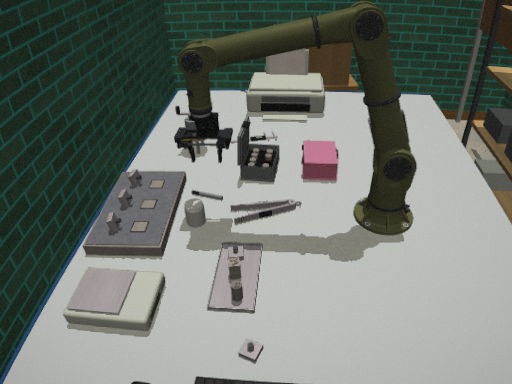

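View pics/wrist0.png

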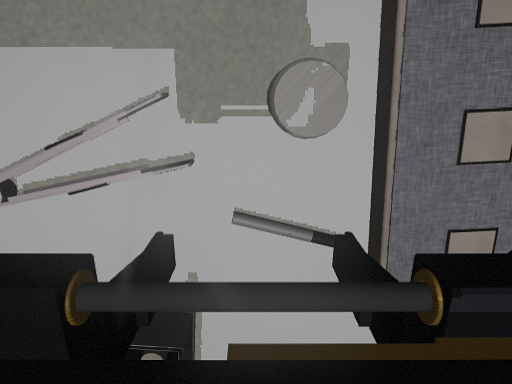

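The case is at the robot's right with its lid near upright: side view (245,140). The tongs are in the middle with their jaws toward +x, at side (265,210). The tray is at the left, and the core is the specimen nearest the side camera: side (237,290), scene (330,278). I'll zoom in for pixel accuracy.

Run:
```python
from h import *
import pickle
D=pickle.load(open('d0.pkl','rb'))
a=cv2.resize(D['side']['color'][115:305,200:310],None,fx=3.15,fy=3.15,interpolation=2)
b=cv2.resize(D['scene']['color'][130:315,165:350],None,fx=2.4,fy=2.4,interpolation=2)
c=np.zeros((600,800,3),np.uint8);c[:a.shape[0],:a.shape[1]]=a;c[:b.shape[0],350:350+b.shape[1]]=b
c=np.uint8(255*(c/255.)**.6)
cv2.imwrite('pics/comp.png',c)
# tongs in the wrist view: tips at arm height
d=D['wrist']
for p in [(168,92),(193,158),(8,188)]: print(p,np.round(onz(d,p,.028),4))
d=D['side']
for p in [(237,283),(237,299)]: print(p,np.round(onz(d,p,.063 if p[1]<290 else .003),4))
```

```text
(168, 92) [0.5604 0.0814 0.028 ]
(193, 158) [0.5824 0.0121 0.028 ]
(8, 188) [ 0.3702 -0.0224  0.028 ]
(237, 283) [0.4953 0.4143 0.063 ]
(237, 299) [0.4976 0.426  0.003 ]
```

View pics/comp.png

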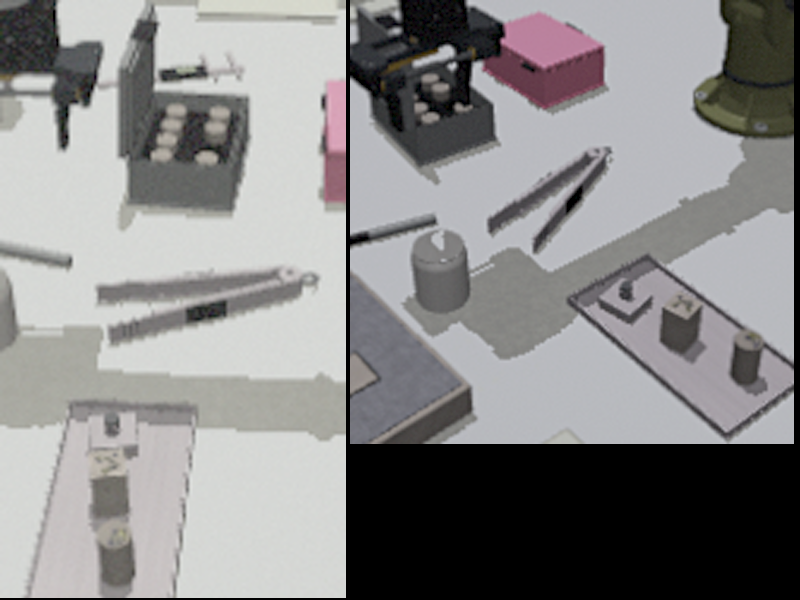

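Composite: case rim corners are at side crop (237,160), (248,97) and (133,148), with the lid plate nearly vertical at (123..155, 5..155). The tongs' tips are at crop (98,295) and (110,335), and their pivot is at (290,273). The core top is at crop (115,533).

Run:
```python
from h import *
import pickle
D=pickle.load(open('d0.pkl','rb'));s,c,w=D['side'],D['scene'],D['wrist']
S=lambda X,Y:(200+X/3.15,115+Y/3.15)
C=lambda X,Y:(165+(X-350)/2.4,130+Y/2.4)
P=lambda n,a:print(n,np.round(a,4))
P('rim front near',onz(s,S(237,160),.07));P('rim front far',onz(s,S(248,97),.07))
P('bottom front near',onz(s,S(232,210),0));P('bottom back near',onz(s,S(130,204),0))
P('scene bottom near/back?',onz(c,C(423,165),0));P('scene bottom front near',onz(c,C(494,143),0))
P('scene rim near back',onz(c,C(418,132),.07));P('scene rim near front',onz(c,C(492,104),.07))
P('core top side',onz(s,S(115,533),.063));P('core top scene',onz(c,C(747,342),.063))
P('core bot side',onz(s,S(116,583),.003))
P('prism top scene',onz(c,C(682,308),.063));P('dolly',onz(c,C(627,300),.019))
P('prism top side',onz(s,S(108,463),.063))
P('pivot side',onz(s,S(290,272),.028));P('pivot scene',onz(c,C(598,153),.028))
P('tips side',[onz(s,S(98,289),.028),onz(s,S(110,330),.028)])
P('tips scene',[onz(c,C(489,221),.028),onz(c,C(537,240),.028)])
P('pads near side',onz(s,S(207,305),.024));
# lid near edge: intersect with plane y=y0
y0=onz(s,S(232,210),0)[1]
for q in [(123,152),(121,62),(133,70),(131,152),(143,8),(157,8)]:
    o,v=ray(s,S(*q));
    for y in (y0,y0-.19): P(('lid',q,round(y,3)),o+v*(y-o[1])/v[1])
```

```text
rim front near [ 0.4184 -0.211   0.07  ]
rim front far [ 0.4119 -0.3767  0.07  ]
bottom front near [ 0.4244 -0.196   0.    ]
bottom back near [ 0.5628 -0.203   0.    ]
scene bottom near/back? [ 0.5584 -0.2068  0.    ]
scene bottom front near [ 0.432  -0.1887  0.    ]
scene rim near back [ 0.5658 -0.1972  0.07  ]
scene rim near front [ 0.4272 -0.1956  0.07  ]
core top side [0.4962 0.4189 0.063 ]
core top scene [0.5028 0.4187 0.063 ]
core bot side [0.4976 0.4301 0.003 ]
prism top scene [0.5206 0.3323 0.063 ]
dolly [0.5289 0.2466 0.019 ]
prism top side [0.5148 0.331  0.063 ]
pivot side [ 0.3439 -0.0293  0.028 ]
pivot scene [ 0.3454 -0.0251  0.028 ]
tips side [[0.5726 0.0165 0.028 ]
 [0.5478 0.0907 0.028 ]]
tips scene [[0.5786 0.0111 0.028 ]
 [0.5514 0.0874 0.028 ]]
pads near side [0.4402 0.0344 0.024 ]
('lid', (123, 152), np.float64(-0.196)) [ 0.5665 -0.196   0.0874]
('lid', (123, 152), np.float64(-0.386)) [ 0.598  -0.386  -0.0341]
('lid', (121, 62), np.float64(-0.196)) [ 0.5617 -0.196   0.2201]
('lid', (121, 62), np.float64(-0.386)) [ 0.5925 -0.386   0.1171]
('lid', (133, 70), np.float64(-0.196)) [ 0.5472 -0.196   0.2091]
('lid', (133, 70), np.float64(-0.386)) [ 0.576  -0.386   0.1046]
('lid', (131, 152), np.float64(-0.196)) [ 0.5559 -0.196   0.0877]
('lid', (131, 152), np.float64(-0.386)) [ 0.586  -0.386  -0.0337]
('lid', (143, 8), np.float64(-0.196)) [ 0.5307 -0.196   0.2946]
('lid', (143, 8), np.float64(-0.386)) [ 0.5572 -0.386   0.2019]
('lid', (157, 8), np.float64(-0.196)) [ 0.5137 -0.196   0.2949]
('lid', (157, 8), np.float64(-0.386)) [ 0.5378 -0.386   0.2022]
```

>>> send_rows(motion=[{"claw":-1,"slide":[-30,0,0],"delta_rot":[0,0,0]},{"claw":-1,"slide":[-65,0,0],"delta_rot":[0,0,0]},{"claw":-1,"slide":[-100,0,0],"delta_rot":[0,0,0]},{"claw":-1,"slide":[-135,0,0],"delta_rot":[0,0,0]},{"claw":-1,"slide":[-170,0,0],"delta_rot":[0,0,0]}])

```text
time: 0.65
position: [0.6497, -0.1713, 0.2442]
tool_rot: [-2.221, -2.221, 0.001]
ft_force: [0.9, -0.6, -0.0]
grip_width: 0.633
grip_force: 0.0
```

>>> send_rows(motion=[{"claw":-1,"slide":[-35,0,0],"delta_rot":[0,0,0]},{"claw":-1,"slide":[-70,0,0],"delta_rot":[0,0,0]},{"claw":-1,"slide":[-100,0,5],"delta_rot":[0,0,0]},{"claw":-1,"slide":[-125,0,25],"delta_rot":[0,0,0]},{"claw":-1,"slide":[-130,0,40],"delta_rot":[0,0,0]}])

```text
time: 1.15
position: [0.6482, -0.3047, 0.2028]
tool_rot: [2.228, 2.215, -0.005]
ft_force: [-0.3, -0.7, -0.4]
grip_width: 0.173
grip_force: 0.0
```

>>> send_rows(motion=[{"claw":-1,"slide":[0,-15,0],"delta_rot":[0,0,0]},{"claw":-1,"slide":[0,-30,0],"delta_rot":[0,0,0]},{"claw":-1,"slide":[0,-35,0],"delta_rot":[0,0,0]}])

```text
time: 1.45
position: [0.6139, -0.2987, 0.2037]
tool_rot: [-2.219, -2.221, 0.001]
ft_force: [-0.1, 0.2, 0.0]
grip_width: 0.008
grip_force: 0.0
```

>>> send_rows(motion=[{"claw":-1,"slide":[0,-7,0],"delta_rot":[0,0,0]},{"claw":-1,"slide":[0,-14,0],"delta_rot":[0,0,0]},{"claw":-1,"slide":[0,-20,0],"delta_rot":[0,0,0]}])

```text
time: 1.75
position: [0.5949, -0.2995, 0.2046]
tool_rot: [2.221, 2.222, 0.0]
ft_force: [0.2, 0.4, -0.1]
grip_width: 0.007
grip_force: 0.0
```

>>> send_rows(motion=[{"claw":-1,"slide":[0,-5,0],"delta_rot":[0,0,0]},{"claw":-1,"slide":[0,-10,0],"delta_rot":[0,0,0]},{"claw":-1,"slide":[0,-15,0],"delta_rot":[0,0,0]}])

```text
time: 2.05
position: [0.5797, -0.3, 0.2046]
tool_rot: [2.221, 2.221, 0.0]
ft_force: [-0.4, 0.2, -0.5]
grip_width: 0.008
grip_force: 0.0
```

Run:
```python
from h import *
a=grab('side')['color'][80:210,150:320];b=grab('scene')['color'][80:210,130:300]
cv2.imwrite('pics/p1.png',np.uint8(255*(cv2.resize(np.vstack([a,b]),None,fx=2.3,fy=2.3)/255.)**.6))
```

```text
(no output)
```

View pics/p1.png

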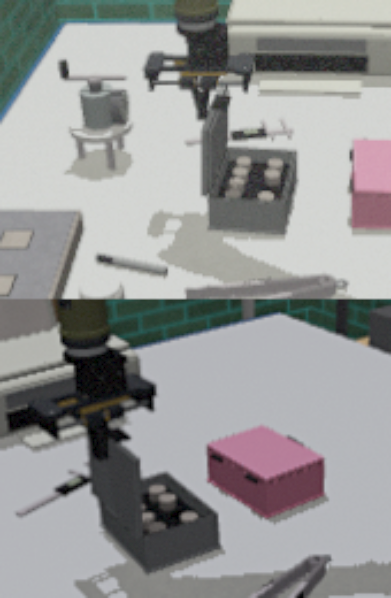

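The finger is just behind the lid's outer face (crop (215,95) in the side view). Next I'll swing the lid in slow arc steps.

>>> send_rows(motion=[{"claw":-1,"slide":[0,-6,0],"delta_rot":[0,0,0]},{"claw":-1,"slide":[0,-12,0],"delta_rot":[0,0,0]},{"claw":-1,"slide":[0,-18,0],"delta_rot":[0,0,0]},{"claw":-1,"slide":[0,-25,0],"delta_rot":[0,0,0]},{"claw":-1,"slide":[0,-31,0],"delta_rot":[0,0,0]}])

```text
time: 2.65
position: [0.5486, -0.3, 0.2047]
tool_rot: [2.221, 2.221, 0.0]
ft_force: [1.8, 0.8, -1.8]
grip_width: 0.007
grip_force: 0.9
```

>>> send_rows(motion=[{"claw":-1,"slide":[0,-5,2],"delta_rot":[0,0,0]},{"claw":-1,"slide":[0,-11,4],"delta_rot":[0,0,0]},{"claw":-1,"slide":[0,-16,6],"delta_rot":[0,0,0]},{"claw":-1,"slide":[0,-22,8],"delta_rot":[0,0,0]}])

```text
time: 3.05
position: [0.5266, -0.3001, 0.1965]
tool_rot: [2.221, 2.221, 0.0]
ft_force: [1.3, 0.5, 0.1]
grip_width: 0.008
grip_force: 0.9
```

>>> send_rows(motion=[{"claw":-1,"slide":[0,-5,3],"delta_rot":[0,0,0]},{"claw":-1,"slide":[0,-10,6],"delta_rot":[0,0,0]},{"claw":-1,"slide":[0,-15,9],"delta_rot":[0,0,0]},{"claw":-1,"slide":[0,-19,12],"delta_rot":[0,0,0]}])

```text
time: 3.45
position: [0.5074, -0.3, 0.1842]
tool_rot: [-2.221, -2.221, 0.0]
ft_force: [1.2, -0.3, 2.0]
grip_width: 0.003
grip_force: 0.8
```

>>> send_rows(motion=[{"claw":-1,"slide":[0,-4,4],"delta_rot":[0,0,0]},{"claw":-1,"slide":[0,-8,8],"delta_rot":[0,0,0]},{"claw":-1,"slide":[0,-12,12],"delta_rot":[0,0,0]},{"claw":-1,"slide":[0,-16,16],"delta_rot":[0,0,0]}])

```text
time: 3.85
position: [0.4916, -0.2999, 0.1681]
tool_rot: [-2.221, -2.221, 0.0]
ft_force: [-0.3, 0.8, 1.6]
grip_width: 0.003
grip_force: 0.8
```

>>> send_rows(motion=[{"claw":-1,"slide":[0,-3,5],"delta_rot":[0,0,0]},{"claw":-1,"slide":[0,-6,10],"delta_rot":[0,0,0]},{"claw":-1,"slide":[0,-10,14],"delta_rot":[0,0,0]},{"claw":-1,"slide":[0,-13,19],"delta_rot":[0,0,0]}])

```text
time: 4.25
position: [0.4787, -0.2999, 0.1492]
tool_rot: [-2.221, -2.221, -0.0]
ft_force: [-0.2, 1.4, 1.3]
grip_width: 0.009
grip_force: 0.7
```

>>> send_rows(motion=[{"claw":-1,"slide":[0,-2,4],"delta_rot":[0,0,0]},{"claw":-1,"slide":[0,-4,8],"delta_rot":[0,0,0]},{"claw":-1,"slide":[0,-6,13],"delta_rot":[0,0,0]},{"claw":-1,"slide":[0,-8,17],"delta_rot":[0,0,0]},{"claw":-1,"slide":[0,-9,21],"delta_rot":[0,0,0]}])

```text
time: 4.75
position: [0.4698, -0.3, 0.1282]
tool_rot: [-2.221, -2.221, 0.0]
ft_force: [0.0, 0.7, 1.2]
grip_width: 0.008
grip_force: 0.6
```

>>> send_rows(motion=[{"claw":-1,"slide":[0,-1,4],"delta_rot":[0,0,0]},{"claw":-1,"slide":[0,-2,8],"delta_rot":[0,0,0]},{"claw":-1,"slide":[0,-3,12],"delta_rot":[0,0,0]},{"claw":-1,"slide":[0,-4,15],"delta_rot":[0,0,0]},{"claw":-1,"slide":[0,-5,18],"delta_rot":[0,0,0]}])

```text
time: 5.25
position: [0.4654, -0.3, 0.1104]
tool_rot: [2.221, 2.221, 0.001]
ft_force: [1.3, 0.1, 1.0]
grip_width: 0.008
grip_force: 0.5
```

Next come the last millimetres, at a creep, watching the force.

>>> send_rows(motion=[{"claw":-1,"slide":[0,0,1.5],"delta_rot":[0,0,0]},{"claw":-1,"slide":[0,0,3],"delta_rot":[0,0,0]},{"claw":-1,"slide":[0,0,4],"delta_rot":[0,0,0]},{"claw":-1,"slide":[0,0,5],"delta_rot":[0,0,0]},{"claw":-1,"slide":[0,0,6],"delta_rot":[0,0,0]}])

```text
time: 5.75
position: [0.4649, -0.3001, 0.1054]
tool_rot: [-2.221, -2.221, 0.0]
ft_force: [-3.2, 1.6, 11.0]
grip_width: 0.005
grip_force: 5.6
```

>>> send_rows(motion=[{"claw":-1,"slide":[0,0,0.6],"delta_rot":[0,0,0]},{"claw":-1,"slide":[0,0,0.6],"delta_rot":[0,0,0]},{"claw":-1,"slide":[0,0,-15],"delta_rot":[0,0,0]},{"claw":-1,"slide":[0,0,-50],"delta_rot":[0,0,0]},{"claw":-1,"slide":[0,0,-100],"delta_rot":[0,0,0]}])

```text
time: 6.25
position: [0.4634, -0.2991, 0.203]
tool_rot: [-2.218, -2.218, 0.003]
ft_force: [1.2, -0.4, -0.2]
grip_width: 0.007
grip_force: 0.0
```

>>> send_rows(motion=[{"claw":1,"slide":[35,0,0],"delta_rot":[0,0,0.13]},{"claw":1,"slide":[70,0,0],"delta_rot":[0,0,0.26]},{"claw":1,"slide":[105,0,0],"delta_rot":[0,0,0.39]},{"claw":1,"slide":[140,0,0],"delta_rot":[0,0,0.52]},{"claw":1,"slide":[175,0,0],"delta_rot":[0,0,0.65]}])

```text
time: 6.75
position: [0.465, -0.1237, 0.2047]
tool_rot: [2.818, 1.388, 0.001]
ft_force: [1.1, 0.6, 0.2]
grip_width: 0.377
grip_force: 0.0
```

>>> send_rows(motion=[{"claw":1,"slide":[22,-20,0],"delta_rot":[0,0,0.12]},{"claw":1,"slide":[45,-40,0],"delta_rot":[0,0,0.24]},{"claw":1,"slide":[68,-60,0],"delta_rot":[0,0,0.36]},{"claw":1,"slide":[88,-80,0],"delta_rot":[0,0,0.48]},{"claw":1,"slide":[101,-90,0],"delta_rot":[0,0,0.6]}])

```text
time: 7.25
position: [0.4541, 0.0124, 0.2046]
tool_rot: [-3.101, -0.499, -0.001]
ft_force: [-0.3, -0.8, -0.9]
grip_width: 0.832
grip_force: 0.0
```

>>> send_rows(motion=[{"claw":1,"slide":[0,0,0],"delta_rot":[0,0,0]}])

```text
time: 7.35
position: [0.4545, 0.0123, 0.2047]
tool_rot: [-3.1, -0.508, -0.001]
ft_force: [0.3, -0.6, 0.0]
grip_width: 0.921
grip_force: 0.0
```

Run:
```python
from h import *
import pickle
D={n:grab(n) for n in('scene','side','wrist')};pickle.dump(D,open('d1.pkl','wb'))
a=D['wrist']['color'];b=cv2.resize(D['side']['color'][100:195,190:320],None,fx=2,fy=2);
c=np.zeros((384+190,512,3),np.uint8);c[:384]=a;c[384:,:260]=b
cv2.imwrite('pics/p2.png',np.uint8(255*(c/255.)**.6))
s=ctrl.get_state();print(s['position'],s['time'],s['ft_force'],s['joint_positions'])
```

```text
[0.45461232 0.00850612 0.20454704] 7.5 [ 0.64996069 -0.3433867  -0.00337678] [ 0.12832539 -0.06244546 -0.19756118  1.96002833 -0.01220414  1.24264921
 -1.31377208]
```

View pics/p2.png

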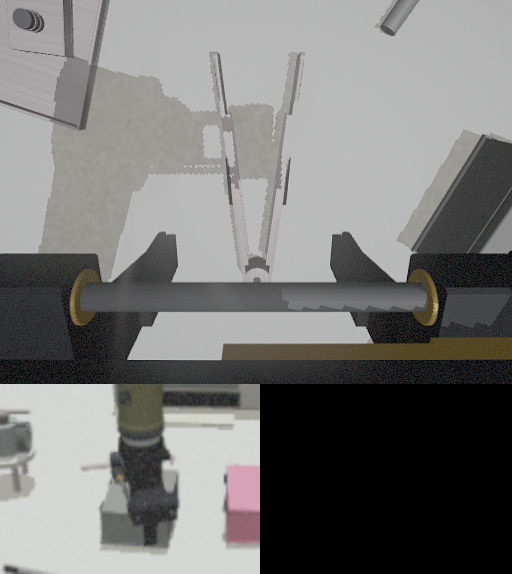

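The wrist view shows the tongs centred: pads at (229,180) and (287,180), jaw tips at (214,52) and (299,52), pivot near (257,265). The side crop shows the lid down flat on the case.

Run:
```python
from h import *
import pickle
d=pickle.load(open('d1.pkl','rb'))['wrist'];s=ctrl.get_state()
T=R.from_rotvec(s['tool_rot']).as_matrix();p=np.array(s['position']);print(np.round(p,4),np.round(T,3).tolist())
for n,q,z in [('padLrear',(236,203),.02),('padLfront',(228,157),.02),('padRrear',(283,205),.02),('padRfront',(290,157),.02),('tipL',(214,53),.028),('tipR',(299,53),.028),('piv',(257,265),.03)]:
    w=onz(d,q,z);print(n,np.round(w,4),'tool',np.round(T.T@(w-p)*1000,1))
g=cv2.cvtColor(d['color'],6)
for r in (160,170,180,190,200): print(r,[c for c in range(215,305) if g[r,c]<75])
```

```text
[0.4546 0.0085 0.2045] [[0.949, 0.316, 0.0], [0.316, -0.949, -0.001], [-0.0, 0.001, -1.0]]
padLrear [0.4205 0.0172 0.02  ] tool [-29.6 -19.2 184.5]
padLfront [0.4645 0.0396 0.02  ] tool [ 19.2 -26.5 184.5]
padRrear [ 0.4341 -0.0302  0.02  ] tool [-31.7  30.  184.6]
padRfront [ 0.4842 -0.0193  0.02  ] tool [ 19.3  35.6 184.6]
tipL [0.552  0.0792 0.028 ] tool [114.7 -36.4 176.5]
tipR [0.5761 0.0073 0.028 ] tool [114.9  39.4 176.6]
piv [ 0.3637 -0.0251  0.03  ] tool [-96.9   3.  174.6]
160 [226, 227, 280, 289]
170 [226, 227, 228, 229, 287, 288]
180 [227, 228, 229, 230, 286, 287]
190 [228, 229, 230, 285, 286]
200 [229, 230, 231, 283, 284, 285]
```

>>> send_rows(motion=[{"claw":1,"slide":[-5,3.5,40],"delta_rot":[0,0,0]},{"claw":1,"slide":[-5,3.5,80],"delta_rot":[0,0,0]},{"claw":1,"slide":[-5,3.5,120],"delta_rot":[0,0,0]},{"claw":1,"slide":[-5,3.5,140],"delta_rot":[0,0,0]},{"claw":1,"slide":[-5,3.5,140],"delta_rot":[0,0,0]}])

```text
time: 8.0
position: [0.4481, 0.0033, 0.0615]
tool_rot: [-3.101, -0.5, 0.011]
ft_force: [-0.2, 0.3, 0.5]
grip_width: 0.999
grip_force: 0.0
```

Run:
```python
from h import *
import pickle
d=grab('wrist');c=grab('scene')['color'][120:250,160:300];c=cv2.resize(c,None,fx=1.6,fy=1.6)
o=np.zeros((592,512,3),np.uint8);o[:384]=d['color'];o[384:,:224]=c
cv2.imwrite('pics/p3.png',np.uint8(255*(o/255.)**.6))
s=ctrl.get_state();print(s['position'],s['ft_force'])
```

```text
[0.45126859 0.00395682 0.06498148] [0.11227227 0.65550621 0.42001506]
```

View pics/p3.png

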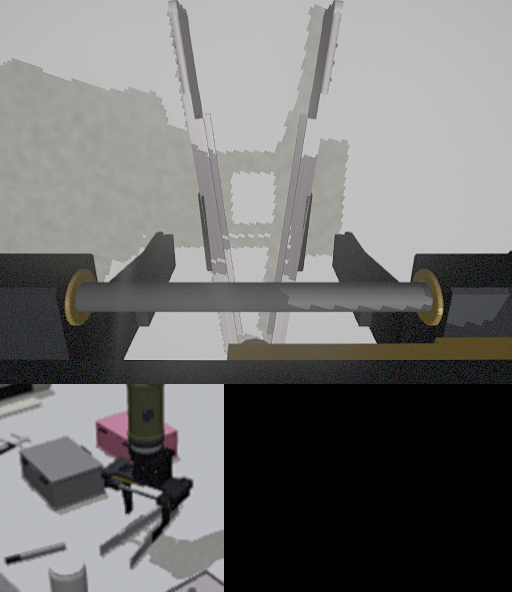

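The lid is flat and shut (scene crop (65,465)). The pads, at (204,233) and (306,233), are centred between the fingers. I'll descend and take the tongs.

>>> send_rows(motion=[{"claw":1,"slide":[0,0,20],"delta_rot":[0,0,0]},{"claw":1,"slide":[0,0,32],"delta_rot":[0,0,0]},{"claw":1,"slide":[0,0,38],"delta_rot":[0,0,0]},{"claw":0.4,"slide":[0,0,38],"delta_rot":[0,0,0]},{"claw":0.24,"slide":[0,0,38],"delta_rot":[0,0,0]}], grip_force=30)

```text
time: 8.6
position: [0.4514, 0.0049, 0.0272]
tool_rot: [3.101, 0.502, 0.002]
ft_force: [0.3, 0.2, 0.4]
grip_width: 0.89
grip_force: 0.0
```

>>> send_rows(motion=[{"claw":0.24,"slide":[0,0,0],"delta_rot":[0,0,0]},{"claw":0.24,"slide":[0,0,0],"delta_rot":[0,0,0]},{"claw":0.24,"slide":[0,0,0],"delta_rot":[0,0,0]}])

```text
time: 8.9
position: [0.4515, 0.0048, 0.0272]
tool_rot: [3.101, 0.501, 0.002]
ft_force: [0.8, -0.4, 2.5]
grip_width: 0.655
grip_force: 9.2
```

>>> send_rows(motion=[{"claw":0.24,"slide":[0,0,-6],"delta_rot":[0,0,0]},{"claw":0.24,"slide":[0,0,-25],"delta_rot":[0,0,0]},{"claw":0.24,"slide":[0,0,-55],"delta_rot":[0,0,0]},{"claw":0.24,"slide":[0,0,-90],"delta_rot":[0,0,0]},{"claw":0.24,"slide":[0,0,-120],"delta_rot":[0,0,0]}])

```text
time: 9.4
position: [0.4506, 0.0051, 0.1483]
tool_rot: [-3.101, -0.502, -0.0]
ft_force: [0.9, 0.7, -1.5]
grip_width: 0.623
grip_force: 9.0
```

>>> send_rows(motion=[{"claw":0.24,"slide":[2,-12,0],"delta_rot":[0,0,0]},{"claw":0.24,"slide":[7,-35,0],"delta_rot":[0,0,0]},{"claw":0.24,"slide":[13,-65,0],"delta_rot":[0,0,0]},{"claw":0.24,"slide":[20,-98,0],"delta_rot":[0,0,0]},{"claw":0.24,"slide":[27,-130,0],"delta_rot":[0,0,0]}])

```text
time: 9.9
position: [0.4341, 0.1383, 0.1457]
tool_rot: [-3.101, -0.502, 0.003]
ft_force: [0.8, 0.4, -1.3]
grip_width: 0.623
grip_force: 9.0
```

>>> send_rows(motion=[{"claw":0.24,"slide":[7,-35,0],"delta_rot":[0,0,0]},{"claw":0.24,"slide":[14,-70,0],"delta_rot":[0,0,0]},{"claw":0.24,"slide":[21,-105,0],"delta_rot":[0,0,0.03]},{"claw":0.24,"slide":[28,-137,0],"delta_rot":[0,0,0.07]},{"claw":0.24,"slide":[34,-165,0],"delta_rot":[0,0,0.1]}])

```text
time: 10.4
position: [0.414, 0.3061, 0.1456]
tool_rot: [3.122, 0.347, -0.003]
ft_force: [-0.6, 0.0, -1.6]
grip_width: 0.622
grip_force: 9.0
```

Run:
```python
from h import *
import pickle
D={n:grab(n) for n in('scene','side','wrist')};pickle.dump(D,open('d2.pkl','wb'))
c=cv2.resize(D['scene']['color'][180:320,220:380],None,fx=1.5,fy=1.5);e=cv2.resize(D['side']['color'][180:320,190:350],None,fx=1.5,fy=1.5)
o=np.zeros((594,512,3),np.uint8);o[:384]=D['wrist']['color'];o[384:,:240]=c;o[384:,250:490]=e
cv2.imwrite('pics/p4.png',np.uint8(255*(o/255.)**.6))
s=ctrl.get_state();print(s)
```

```text
{'time': 10.55, 'joint_positions': array([-0.21523697,  0.14117491, -0.50553645,  1.89059512,  0.07356832,
        1.13001427, -2.09308414]), 'qd': array([ 0.03135153, -0.01844737,  0.04509292,  0.02367557,  0.01638678,
        0.01069828,  0.01817953]), 'joint_torque': array([ -1.11285333, -33.87072444,  -3.01604077, -30.16252041,
        -0.19087544,  -0.24721806,  -0.16951601]), 'position': array([0.41362436, 0.30634509, 0.14557091]), 'tool_rot': array([-3.12116881, -0.35389689,  0.00365317]), 'ft_force': array([ 1.0795951 , -0.8658724 , -0.30603741]), 'torque': array([-0.01322472,  0.12618896,  0.0220532 ]), 'grip_force': 8.991341586224735, 'grip_width': 0.6231833823769631}
```

View pics/p4.png

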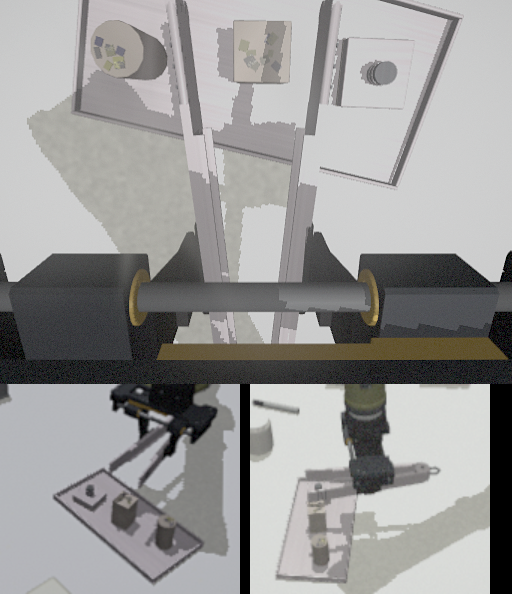

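The wrist view shows the core top centred at about (118,48), the prism top at (262,52), and the jaws' rear steps at (190,134) and (302,134). At row 60 the inner jaw faces are near cols 185 and 322.

```bash
cat > m.py <<'E'
from h import *
import sys
def rep(d,s,items):
    T=R.from_rotvec(s['tool_rot']).as_matrix();p=np.array(s['position'])
    print('tcp',np.round(p,4),'yaw',round(np.arctan2(T[1,0],T[0,0]),3))
    for n,q,z in items:
        w=onz(d,q,z);print(n,np.round(w,4),'tool',np.round(T.T@(w-p)*1000,1))
E
python3 - <<'E'
from m import *
import pickle
D=pickle.load(open('d2.pkl','rb'));d=D['wrist'];s=ctrl.get_state();z=s['position'][2]+.001
g=cv2.cvtColor(d['color'],6)
rep(d,s,[('core',(118,48),.063),('prism',(262,52),.063),('stepL',(190,134),z),('stepR',(302,134),z),('jawL60',(178,60),z),('jawR60',(326,60),z),('jL5',(171,5),z),('jR5',(334,5),z)])
for r in(5,30,60,100): print(r,g[r,160:200].tolist(),g[r,310:345].tolist())
E
```

```text
tcp [0.4136 0.3063 0.1456] yaw 0.226
core [0.499  0.4167 0.063 ] tool [108.1 -88.4  82.4]
prism [0.517  0.3283 0.063 ] tool [105.8   1.8  82.3]
stepL [0.4707 0.3503 0.1466] tool [ 65.4 -30.1  -1.1]
stepR [0.4813 0.3043 0.1466] tool [65.5 17.1 -1.2]
jawL60 [0.4983 0.3598 0.1466] tool [ 94.5 -33.2  -1.2]
jawR60 [0.5114 0.3029 0.1466] tool [94.6 25.3 -1.2]
jL5 [0.5168 0.3655 0.1466] tool [113.8 -34.5  -1.2]
jR5 [0.5307 0.3055 0.1466] tool [113.9  27.   -1.3]
5 [159, 158, 162, 162, 162, 150, 143, 131, 138, 149, 158, 169, 160, 149, 141, 129, 83, 54, 63, 65, 55, 48, 54, 62, 82, 60, 53, 159, 174, 171, 169, 171, 172, 168, 169, 169, 168, 166, 170, 171] [177, 176, 177, 176, 175, 177, 175, 174, 177, 178, 173, 50, 55, 65, 59, 55, 58, 55, 56, 57, 54, 69, 126, 134, 138, 148, 160, 156, 157, 150, 142, 143, 158, 174, 176]
30 [168, 171, 174, 126, 107, 107, 108, 108, 110, 88, 121, 137, 144, 156, 164, 165, 155, 142, 123, 67, 60, 66, 65, 63, 61, 64, 63, 67, 61, 59, 136, 169, 172, 172, 170, 172, 170, 169, 170, 171] [177, 177, 179, 178, 176, 178, 177, 145, 53, 56, 59, 57, 57, 58, 58, 60, 60, 53, 61, 104, 134, 143, 154, 157, 157, 159, 146, 135, 131, 179, 177, 177, 176, 179, 178]
60 [55, 55, 56, 53, 55, 54, 50, 94, 112, 108, 109, 110, 110, 83, 112, 134, 145, 153, 169, 174, 159, 143, 124, 76, 65, 64, 64, 65, 61, 62, 65, 61, 62, 56, 172, 177, 176, 173, 175, 175] [177, 178, 179, 184, 55, 65, 64, 66, 64, 65, 63, 63, 62, 59, 64, 97, 127, 147, 158, 162, 158, 161, 145, 140, 126, 183, 105, 111, 112, 112, 88, 63, 56, 54, 55]
100 [166, 164, 165, 164, 163, 166, 165, 166, 166, 166, 169, 115, 107, 108, 109, 107, 107, 108, 109, 93, 112, 134, 149, 166, 181, 174, 156, 141, 73, 52, 63, 67, 67, 62, 63, 66, 65, 62, 53, 182] [78, 78, 77, 77, 77, 74, 73, 73, 69, 81, 108, 129, 151, 168, 164, 169, 158, 143, 121, 184, 183, 183, 149, 108, 111, 112, 59, 69, 57, 58, 56, 109, 187, 182, 180]
```

>>> send_rows(motion=[{"claw":0.24,"slide":[2,-15,0],"delta_rot":[0,0,0]},{"claw":0.24,"slide":[5,-37,0],"delta_rot":[0,0,0]},{"claw":0.24,"slide":[8,-60,0],"delta_rot":[0,0,0]},{"claw":0.24,"slide":[10,-77,0],"delta_rot":[0,0,0]},{"claw":0.24,"slide":[11,-85,0],"delta_rot":[0,0,0]}])

```text
time: 11.05
position: [0.407, 0.3899, 0.1458]
tool_rot: [3.122, 0.348, -0.002]
ft_force: [0.5, -0.4, -0.6]
grip_width: 0.623
grip_force: 9.0
```

>>> send_rows(motion=[{"claw":0.24,"slide":[0,0,15],"delta_rot":[0,0,0]},{"claw":0.24,"slide":[0,0,30],"delta_rot":[0,0,0]},{"claw":0.24,"slide":[0,0,35],"delta_rot":[0,0,0]},{"claw":0.24,"slide":[0,0,35],"delta_rot":[0,0,0]}])

```text
time: 11.45
position: [0.4074, 0.3874, 0.1095]
tool_rot: [3.12, 0.344, -0.004]
ft_force: [-0.3, 0.3, -0.7]
grip_width: 0.622
grip_force: 9.0
```

Run:
```python
from m import *
import pickle
D={n:grab(n) for n in('scene','side','wrist')};pickle.dump(D,open('d3.pkl','wb'))
c=cv2.resize(D['scene']['color'][200:320,260:380],None,fx=2,fy=2);e=cv2.resize(D['side']['color'][200:320,190:310],None,fx=2,fy=2)
o=np.zeros((600,512,3),np.uint8);o[:360]=D['wrist']['color'][:360];o[360:,:240]=c;o[360:,250:490]=e
cv2.imwrite('pics/p5.png',np.uint8(255*(o/255.)**.6))
s=ctrl.get_state();print(s['position'],s['joint_positions'],s['grip_width'])
d=D['wrist']
T=R.from_rotvec(s['tool_rot']).as_matrix();p=np.array(s['position'])
print('mouth px',proj(d,p+T@[.097,-.003,-.001]))
```

```text
[0.40825347 0.38926894 0.11184454] [-0.34065328  0.28871675 -0.53794924  1.8087461   0.16577511  1.08826441
 -2.28820885] 0.6224223153696244
mouth px [245.74420653  52.77766568]
```

View pics/p5.png

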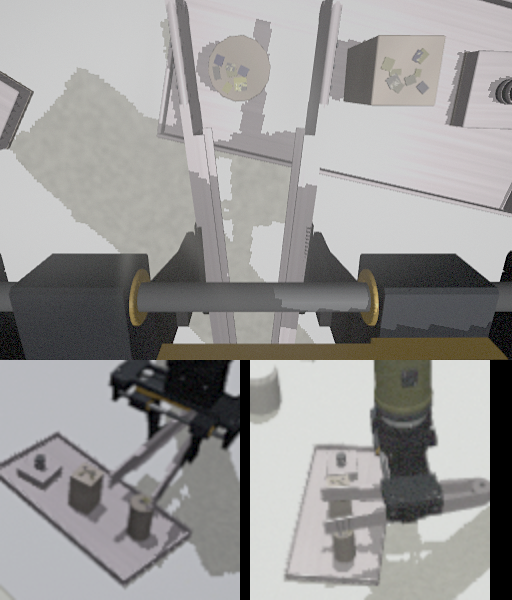

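The wrist view shows the core top centred at (239,68), with the jaws' top edges around it at cols 179 and 329.

Run:
```python
from m import *
import pickle
d=pickle.load(open('d3.pkl','rb'))['wrist'];s=ctrl.get_state();z=s['position'][2]+.001
rep(d,s,[('core',(239,68),.063),('jL',(178.5,60),z),('jR',(330,60),z)])
```

```text
tcp [0.4083 0.3893 0.1118] yaw 0.22
core [0.4986 0.4174 0.063 ] tool [94.3 -7.7 48.9]
jL [0.4939 0.4386 0.1128] tool [ 94.4 -29.5  -0.9]
jR [0.5069 0.3805 0.1128] tool [94.4 30.1 -0.9]
```

>>> send_rows(motion=[{"claw":0.24,"slide":[-1,-4,0],"delta_rot":[0,0,0]},{"claw":0.24,"slide":[-2,-8,0],"delta_rot":[0,0,0]},{"claw":0.24,"slide":[-2,-8,8],"delta_rot":[0,0,0]},{"claw":0.24,"slide":[-2,-8,15],"delta_rot":[0,0,0]},{"claw":0.24,"slide":[-2,-8,15],"delta_rot":[0,0,0]}])

```text
time: 12.1
position: [0.4034, 0.3959, 0.0949]
tool_rot: [3.121, 0.346, -0.004]
ft_force: [-0.3, -0.4, -1.0]
grip_width: 0.62
grip_force: 9.0
```

Run:
```python
from m import *
d=grab('wrist');s=ctrl.get_state();z=s['position'][2]+.001
g=cv2.cvtColor(d['color'],6);cv2.imwrite('pics/p6.png',d['color'])
print(cv2.HoughCircles(cv2.medianBlur(g[:140,190:320],3),3,1,60,param1=100,param2=15,minRadius=25,maxRadius=45))
for r in (50,60,70): print(r,g[r,165:345:2].tolist())
```

```text
[[[62.5 58.5 36.2]]]
50 [181, 143, 133, 134, 125, 146, 173, 151, 109, 53, 66, 65, 67, 61, 168, 172, 171, 171, 171, 172, 115, 112, 111, 112, 114, 113, 109, 111, 120, 124, 126, 92, 90, 90, 90, 89, 119, 123, 121, 121, 119, 122, 121, 123, 123, 127, 123, 123, 122, 123, 123, 129, 127, 129, 128, 128, 130, 130, 129, 129, 130, 179, 172, 174, 175, 174, 174, 175, 174, 175, 175, 175, 175, 175, 177, 80, 63, 60, 61, 60, 56, 122, 151, 159, 149, 132, 177, 176, 135, 107]
60 [179, 157, 138, 106, 77, 136, 152, 177, 144, 83, 65, 68, 65, 63, 55, 177, 175, 175, 174, 183, 110, 113, 113, 114, 112, 113, 113, 106, 126, 126, 102, 102, 102, 101, 124, 124, 124, 128, 125, 109, 103, 134, 121, 123, 111, 98, 97, 101, 99, 100, 121, 126, 124, 126, 124, 128, 129, 129, 129, 131, 131, 126, 175, 175, 171, 175, 175, 175, 174, 174, 174, 176, 175, 176, 184, 65, 64, 63, 61, 60, 95, 145, 160, 158, 133, 184, 177, 178, 103, 108]
70 [177, 180, 143, 107, 99, 93, 140, 161, 168, 140, 53, 66, 63, 66, 62, 141, 177, 176, 173, 175, 175, 181, 109, 110, 112, 111, 112, 110, 96, 127, 128, 101, 101, 101, 99, 128, 127, 125, 126, 124, 126, 126, 136, 139, 141, 139, 141, 140, 140, 124, 126, 124, 126, 127, 125, 126, 126, 127, 132, 130, 129, 178, 174, 175, 173, 173, 173, 175, 173, 174, 176, 176, 176, 179, 65, 68, 67, 64, 62, 73, 128, 163, 161, 140, 181, 176, 177, 180, 99, 106]
```

View pics/p6.png

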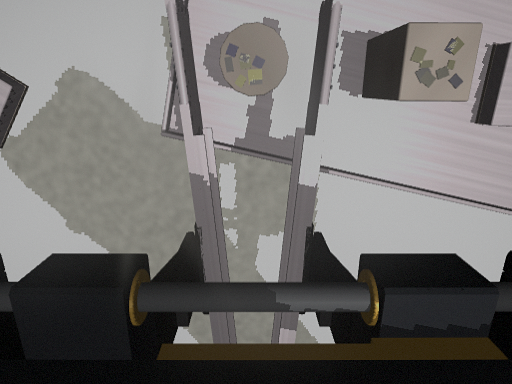

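The core top (253,59) is centred between the jaw edges (178,329). I'll descend straight down around it.

>>> send_rows(motion=[{"claw":0.24,"slide":[0,0,8],"delta_rot":[0,0,0]},{"claw":0.24,"slide":[0,0,18],"delta_rot":[0,0,0]},{"claw":0.24,"slide":[0,0,28],"delta_rot":[0,0,0]},{"claw":0.24,"slide":[0,0,38],"delta_rot":[0,0,0]},{"claw":0.24,"slide":[0,0,48],"delta_rot":[0,0,0]}])

```text
time: 12.65
position: [0.4039, 0.3966, 0.0474]
tool_rot: [3.122, 0.346, -0.001]
ft_force: [0.1, 0.0, -1.8]
grip_width: 0.63
grip_force: 9.0
```

>>> send_rows(motion=[{"claw":0.24,"slide":[0,0,0],"delta_rot":[0,0,0]},{"claw":0.1,"slide":[0,0,0],"delta_rot":[0,0,0]},{"claw":0.05,"slide":[0,0,0],"delta_rot":[0,0,0]},{"claw":0.0,"slide":[0,0,0],"delta_rot":[0,0,0]},{"claw":0.0,"slide":[0,0,0],"delta_rot":[0,0,0]}])

```text
time: 13.15
position: [0.4044, 0.3971, 0.049]
tool_rot: [-3.122, -0.346, -0.001]
ft_force: [-0.4, 0.8, -1.4]
grip_width: 0.51
grip_force: 12.4
```

>>> send_rows(motion=[{"claw":-0.03,"slide":[0,0,0],"delta_rot":[0,0,0]},{"claw":-0.06,"slide":[0,0,0],"delta_rot":[0,0,0]},{"claw":-0.3,"slide":[0,0,0],"delta_rot":[0,0,0]},{"claw":-0.3,"slide":[0,0,0],"delta_rot":[0,0,0]},{"claw":-0.3,"slide":[0,0,0],"delta_rot":[0,0,0]}])

```text
time: 13.65
position: [0.4043, 0.3966, 0.0486]
tool_rot: [3.122, 0.346, 0.0]
ft_force: [0.4, -1.4, -0.6]
grip_width: 0.478
grip_force: 30.0
```

>>> send_rows(motion=[{"claw":-0.4,"slide":[0,0,0],"delta_rot":[0,0,0]},{"claw":-0.4,"slide":[0,0,0],"delta_rot":[0,0,0]},{"claw":-0.4,"slide":[0,0,-2],"delta_rot":[0,0,0]},{"claw":-0.4,"slide":[0,0,-5],"delta_rot":[0,0,0]},{"claw":-0.4,"slide":[0,0,-10],"delta_rot":[0,0,0]}], grip_force=45)

```text
time: 14.15
position: [0.4035, 0.3968, 0.0583]
tool_rot: [3.122, 0.347, -0.002]
ft_force: [-0.4, -0.3, -2.7]
grip_width: 0.476
grip_force: 45.0
```

>>> send_rows(motion=[{"claw":-0.4,"slide":[0,0,-8],"delta_rot":[0,0,0]},{"claw":-0.4,"slide":[0,0,-18],"delta_rot":[0,0,0]},{"claw":-0.4,"slide":[0,0,-28],"delta_rot":[0,0,0]},{"claw":-0.4,"slide":[0,0,-38],"delta_rot":[0,0,0]},{"claw":-0.4,"slide":[0,0,-48],"delta_rot":[0,0,0]}])

```text
time: 14.65
position: [0.4043, 0.397, 0.1078]
tool_rot: [-3.122, -0.346, -0.001]
ft_force: [-0.2, 0.4, -2.8]
grip_width: 0.476
grip_force: 45.0
```

>>> send_rows(motion=[{"claw":-0.4,"slide":[0,0,-10],"delta_rot":[0,0,0]},{"claw":-0.4,"slide":[0,0,-20],"delta_rot":[0,0,0]},{"claw":-0.4,"slide":[0,0,-30],"delta_rot":[0,0,0]},{"claw":-0.4,"slide":[0,0,-38],"delta_rot":[0,0,0]},{"claw":-0.4,"slide":[0,0,-43],"delta_rot":[0,0,0]}])

```text
time: 15.15
position: [0.4043, 0.3971, 0.1505]
tool_rot: [-3.122, -0.346, -0.001]
ft_force: [-0.1, -0.3, -2.6]
grip_width: 0.476
grip_force: 45.0
```

>>> send_rows(motion=[{"claw":-0.4,"slide":[0,0,-2],"delta_rot":[0,0,0]},{"claw":-0.4,"slide":[0,0,-2],"delta_rot":[0,0,0]},{"claw":-0.4,"slide":[0,0,-2],"delta_rot":[0,0,0]}])

```text
time: 15.45
position: [0.4039, 0.3966, 0.1511]
tool_rot: [3.122, 0.346, -0.001]
ft_force: [0.1, -0.1, -2.0]
grip_width: 0.474
grip_force: 45.0
```

Run:
```python
from m import *
w=grab('wrist');s=ctrl.get_state();c=grab('scene');e=grab('side')
T=R.from_rotvec(s['tool_rot']).as_matrix();p=np.array(s['position'])
print(p,s['grip_width'],s['grip_force'],s['ft_force'],s['torque'])
g=cv2.cvtColor(w['color'],6)
print(cv2.HoughCircles(cv2.medianBlur(g[:140,170:340],3),3,1,60,param1=100,param2=15,minRadius=35,maxRadius=65))
# is the core gone from its old spot / at the expected spot? mean grey around predicted core points
m=p+T@[.095,0,0]
for n,d in(('scene',c),('side',e)):
    gg=cv2.cvtColor(d['color'],6);q=proj(d,[m[0],m[1],.135]);o=proj(d,[.4986,.4174,.035]);print(n,q,o)
    for v in(q,o):
        x,y=np.int32(v);print(gg[y-14:y+15:2,x-14:x+15:2])
```

```text
[0.40387756 0.39655583 0.15101645] 0.47489136389440967 44.999235877767205 [ 0.42469246  0.5436041  -2.41610331] [-0.01235428  0.25870361  0.00701692]
[[[81.5 50.5 50.1]]]
scene [334.79352885 251.57038765] [329.89582778 278.70781288]
[[153 153 153 153 154 152 154 147 125  98  31  41  58 147 156]
 [153 154 152 153 154 155 120  86  79  54  40  58 146 155 126]
 [151 153 153 152 154 100  83  81  66  64  78 138 156 129 120]
 [151 153 152 155 135  72  87  83  55  57  76 111 154 103  88]
 [153 152 153 142  97  28  88  89  86  53  56 111 151 104  31]
 [151 154 149  93  25  18  22  38  57  57  30 123 122  31  28]
 [154 154  77  35  28  24  24  25  25  26  23  56  32  29  98]
 [153 151  80  30  27  21  26  28  28  25  61  60  19  75 157]
 [153 141  46  63  56  22  26  28  28  69  74  14  48 151 153]
 [153 128  55 160  38  20  26  29  37 100  31  32 140 154 152]
 [156 155 154 156  23  22  25  27  44  38  28 118 155 153 153]
 [ 87 135 155 143  19  23  26  26  40  36  93 156 151 152 151]
 [ 49  59 144 155  78  19  25  26  44  30 125 151 154 152 152]
 [123  59  33 104 158 114  56  33  35  72  88  8
[... 2277 characters left out ...]
1 170]
 [171 171 170 169 123 164 134 160 171 170 171 174 173 170 173]
 [171 172 167 167 171 169 171 167 173 172 170 172 175 169 172]
 [170 173 168 172 173 169 171 170 172 172 170 170 173 172 157]
 [172 172 167 168 171 169 168 171 170 173 173 174 173 169 111]
 [170 169 167 173 170 170 167 171 173 171 173 175 170 170 106]
 [171 171 169 174 172 175 167 172 174 172 172 174 169 172 112]
 [172 171 169 175 174 175 170 175 174 171 169 175 169 173 175]
 [175 169 171 174 171 173 173 173 173 171 170 176 171 171 175]
 [175 170 174 176 171 173 172 173 174 172 171 175 142 139 137]
 [174 168 172 145 127 127 111 100 101 100 102 103  99 105  98]
 [176 171 135 102 104 102 100 102 101 101 157 115 101 102 151]]
```

The core has left the tray in both views and hangs in the jaws, with about 1.3 N more weight and the opening steady at 41 mm. Handing in.

```bash
python3 -c "
from bench import ctrl
print(ctrl.close_job())"
```

```text
the job is handed in; nothing more can be done
None
```

The case lid was lowered gently until fully shut, then the tongs were closed on the round core and lifted it about 10 cm clear. The job was handed in at about 15.6 s with the core still held up in the squeezed tongs; I judged it upright from camera pixel values and did not measure its tilt.

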